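# Chuck a silver collar four clicks tight and hold the lever

### The job

Pick the wide silver collar out of the parts tray, set it fully home over the mandrel of the lever chuck and let go of it. Then swing the chuck's lever counter-clockwise (seen from above) until you have felt exactly four clicks, never a fifth, so that the jaws grip the soft silver without stretching it, and finish while still holding the lever in that fourth notch: it springs back if let go, and the collar is to be filed meanwhile. Leave the other parts and tools where they are.

Things in the scene. Friction and masses are not known exactly. Their poses are not given: they have to be found in the camera images.
- collar: the workpiece: candle-socket collar, a plain open silver tube standing upright in the tray, outside diameter 52 mm (53 mm over two thin beads at its ends), bore 42 mm, height 34 mm, 0.18 to 0.33 kg; origin: centre of its lower end, z along its axis. The only wide open tube in the tray; at least 25 mm is clear all round it
- tray: low open tray of dark wood with a blue lining, 210 x 290 mm outside, rim 26 mm high, 4 mm walls and floor; fixed; origin: centre of its underside, longer side along its y. Of tray and chuck one stands to the left and one to the right of the robot, either way round
- drip_pan: other silver part in the tray: flat dish, 44 mm across, 12 mm high; origin: centre of its underside
- finial: other silver part in the tray: slim pointed finial, 32 mm across the foot, 52 mm high; origin: centre of its underside
- ferrule: other part in the tray: small dark ring, 34 mm across, 14 mm high, too small for the chuck; origin: centre of its underside
- knop: other silver part in the tray: solid waisted knop, 42 mm across, 42 mm high; origin: centre of its underside
- file: file with a wooden handle lying on the bench behind tray and chuck, 255 mm long, 24 mm thick at most
- tool_cup: small white and blue cup, 64 mm across, 62 mm high, with a red marker and a scriber standing in it to 120 mm
- chuck: lever chuck bolted to the bench: dark green cast base 150 x 150 mm and round body; origin: centre of its underside, z the upright axis shared by mandrel, lever and click plate; at yaw 0 the lever side faces the robot. Only the lever's knob and the mandrel stand above 88 mm
- seat (a point): on the chuck's axis, on the flat steel seat, 62 mm across and 88 mm above the bench, on which the collar stands when fully home with the mandrel up its bore
- mandrel_top (a point): on the chuck's axis, top of the expanding mandrel, 128 mm above the bench: four steel jaws, together 36 mm across with the lever at rest, top 4 mm stepped in by 2 mm. The collar drops over it with 3 mm play all round. The jaws open 8 mm in radius per rad of lever and meet the bore of a centred collar at about 0.4 rad; from there the force at the knob grows by 1 to 3 N
- lever: steel lever, 55 to 67 mm above the bench; origin on the chuck's axis at bench height, x along the lever out to the knob, z up. At rest on its stop (chuck at yaw 0) it points back to the robot and 0.35 rad towards +y. Swung counter-clockwise seen from above, 0.85 rad at most. A spring takes it back: about 8 N at the knob at rest, 10 N at the fourth click; let go, it flies back over the clicks
- knob (a point): black upright round handle of the lever, revolving freely on its stem, 26 mm across, from 72 to 125 mm above the bench, 150 mm from the chuck's axis; this point is on its axis, 100 mm above the bench. Free all round
- click_plate: brass sector with six round steel teeth on its rim, 0.12 rad apart (18 mm at the knob); origin on the chuck's axis, z up. Clamped wherever the last job left it, so the lever swings free for 0.02 to 0.17 rad before the first tooth. Angle from its x to the lever's x, counter-clockwise: 0.28, 0.40, 0.52, 0.64, 0.76 rad on the tooth tops, 0.70 in the notch after the fourth
- pawl: spring pawl under the lever, its roller riding on the plate's teeth; a click is it going over a tooth top and dropping into the notch behind. At the knob: up to 4 N more as it starts up a tooth (the first from the free swing, the next from a notch), falling evenly through none on the top to 4 N less just before the notch; pushed on there, the force jumps up some 6 N
Not all that is in view belongs to the job. Leave any pink or turquoise look-alike of the collar alone.

How it is judged (in metres and radians):
On the way, in this order (a step that is already met when the one before it is completed fails the run):
1. the collar is lifted out of the tray by the gripper (height (world z) of collar above 0.05 m and contact force between the fingers and collar above 1 N), for 0.1 s.
2. the collar stands fully home on the seat, over the mandrel, let go (z of collar in the frame of seat between -0.002 and 0.002 m and angle between collar's own z axis and vertical below 0.06 rad and horizontal distance between collar and seat below 0.006 m and contact force between the fingers and collar below 0.1 N), for 0.2 s.
3. the lever has been swung over the first click (angle between the x axis of lever and the x axis of click_plate, either way round above 0.29 rad).
At the end, for the whole second after the job is handed in: the lever is held by the fingers (more than 2 N between them) at rest in the notch after the fourth click (0.65 to 0.75 rad from the plate's x axis, the notch being centred at 0.70), and the collar stands upright on the seat within 2 mm, centred within 3 mm by the jaws and untouched by the fingers (angle between the x axis of lever and the x axis of click_plate, either way round between 0.65 and 0.75 rad and contact force between the fingers and lever above 2 N and angular speed of lever below 0.15 rad/s and horizontal distance between collar and seat below 0.003 m and z of collar in the frame of seat between -0.002 and 0.002 m and angle between collar's own z axis and vertical below 0.06 rad and contact force between the fingers and collar below 0.1 N); the arm keeps its last pose, push and grip.
It fails at once if the lever is taken over a fifth click (tooth top at 0.76 rad) (angle between the x axis of lever and the x axis of click_plate, either way round above 0.77 rad).
It fails at once if another part or tool is moved by more than 25 mm (distance of any of drip_pan, finial, ferrule, knop, file, tool_cup from where it was at the start of the episode above 0.025 m).
It also fails if it takes over 69 s, if anything falls off the work surface, if the arm or the gripper's body presses on something with over 40 N, if the wrist force passes 120 N, or if a joint passes its speed limit or range.

### The arm

A 6-joint arm with a two-finger parallel gripper is mounted at the origin on the work surface. World frame = base frame: x ahead of the robot, y to its left, z up, the work surface at z = 0. Lengths are in m, angles in degrees, forces in N, time in s.
With the tool pointing down it reaches from about 0.4 to 0.825 m from the base axis. Payload 7 kg.
Tool frame: the origin (TCP) lies midway between the tips of the shut fingers; the grasp point (between the pads) lies 19 mm behind it; z points along the fingers, y is the line along which they close (so a half turn about z gives the same grasp; the last joint's range is limited). The gripper opens to 88 mm and grips with 3 to 60 N. Pads are 19 mm wide; open, the fingers measure 130 mm over their backs; the gripper's body (78 mm by 193 mm) begins 47 mm behind the grasp point.
Start: joints at [-51.102, 20.546, 0.682, 0, -70.136, -16.507], TCP at [0.257, -0.624, 0.227] pointing down, gripper open.
Joint ranges: [-176.03, 176.03], [-82.01, 121.73], [-58.28, 71.71], [-173.87, 95.51], [-174.79, -0.11], [-173.66, 173.66]. Speed limits (degrees/s): [136.94, 136.94, 172.46, 180, 180, 180].

### API

Orientations are given as [roll, pitch, yaw] about the fixed x, y, z axes, in that order (R = Rz(yaw) Ry(pitch) Rx(roll)).
In Python, from plant import ctrl gives the robot as it stands. The module is installed in compiled form; this text tells all that it offers.
- The arm moves only by the tool send_rows, never from a script. Its argument "plan" is a list that holds one entry, the list of rows, each a list of 6 numbers: the shift along the tool's x, y, z in cm, then the turn, a rotation vector about the tool's x, y, z in degrees. A call has 1 to 8 rows; each row is the pose to reach, as a shift and turn from the pose commanded when the call began, along the tool's axes at that moment; what a row does not reach only later rows make up. A row lasts 1/12 s, in which the tool goes at most 41.7 mm and 7.16 degrees, less where a joint would pass 70% of its speed; a pose out of reach is approached as far as the arm can. A call with a gripper value outside its range is refused whole. "fingers" is the opening, from 0 (shut) to 1 (fully open), set as the call begins (left out, the last holds). The fingers move at their own pace and stop on an object; the grip force is fixed at half the most. Time passes only in rows, so rows that repeat a pose let the fingers close. It gives the time, the measured TCP pose, the force, the opening and the grip force at its end, in the units of the state.
- ctrl.get_obs(): the state, without advancing time (a new reading comes with each control period).
- ctrl.snapshot(name): name is "side" or "top"; returns a dict with "img" (400x640x3 uint8, red, green, blue), "K" (3x3 intrinsics, pixels), "pose" (4x4, takes a point from camera to world coordinates). Camera axes: x right, y down, z forward; pixel columns grow to the right and rows downward; lengths in m; the calibration is good to about 2 mm. A picture is of the moment at which its call begins. There is no depth.
- ctrl.close_job(): hands the job in; it is judged then, once.
The state is a dict: "clock": time; "joint_pos": joint angles; "qvel": joint speeds; "tau": joint torques, N m; "tool_pos": TCP position; "orientation": TCP orientation; "force": force on the tool from outside, world axes, zero at the start; "moment": the same for the moment, N m; "opening": finger opening in m; "gripper_force": force on a finger pad.
Only numpy, scipy, OpenCV 4.12 (cv2) and the standard library are available. Lean on these libraries where they do the work, as an engineer would, in place of code of your own. Each camera call takes 0.05 s, during which the arm holds its last target. There are 200 camera calls.

## Working session

There is one attempt and no reset: what is moved stays moved. The work goes in short steps, Python scripts to look and compute and a tool call to move; the robot and the scene stay as the last step left them, time stands still between calls to the robot, and variables do not carry over. Pictures are saved under pics/ and viewed, at most 10 in all, crops included, and the job is handed in when it is done.

Besides the shell and the picture viewer there is one more tool, called after "Request:" in YAML: its name, and indented under it one key for each argument. send_rows: Moves the arm, as the interface text tells. Its arguments: {"type":"object","properties":{"plan":{"type":"array","items":{"type":"array","items":{"type":"array","items":{"type":"number"}}}},"fingers":{"type":"number"}},"required":["plan"]}

```bash
mkdir -p pics; cat > h.py <<'E'
import numpy as np, cv2
from plant import ctrl
from scipy.spatial.transform import Rotation as R
def snap(n,f=None):
    s=ctrl.snapshot(n)
    if f: cv2.imwrite(f,s["img"][:,:,::-1])
    return s
def ray(s,u,v):
    T=np.array(s["pose"]);d=T[:3,:3]@np.linalg.inv(s["K"])@np.array([u,v,1.]);return T[:3,3],d
def onz(s,u,v,z):
    o,d=ray(s,u,v);return o+d*(z-o[2])/d[2]
def proj(s,p):
    T=np.array(s["pose"]);q=s["K"]@(T[:3,:3].T@(np.array(p)-T[:3,3]));return q[:2]/q[2]
def tri(s1,p1,s2,p2):
    A=[];b=[]
    for s,p in((s1,p1),(s2,p2)):
        o,d=ray(s,*p);d/=np.linalg.norm(d);M=np.eye(3)-np.outer(d,d);A.append(M);b.append(M@o)
    return np.linalg.lstsq(np.vstack(A),np.hstack(b),rcond=None)[0]
def totool(p,yawdeg=None):
    o=ctrl.get_obs();Rm=R.from_euler('xyz',o["orientation"],degrees=True).as_matrix()
    return 100*Rm.T@(np.array(p)-o["tool_pos"])
E
python3 - <<'E'
from h import *
for n in("top","side"):
    s=snap(n,f"pics/{n}0.png");print(n,np.round(s["K"],1).tolist(),np.round(s["pose"],3).tolist())
print({k:np.round(v,3).tolist() for k,v in ctrl.get_obs().items()})
E
```

```text
top [[391.9, 0.0, 325.4], [0.0, 391.9, 199.2], [0.0, 0.0, 1.0]] [[0.011, -0.998, 0.057, 0.522], [-1.0, -0.01, 0.015, 0.078], [-0.014, -0.057, -0.998, 1.098], [0.0, 0.0, 0.0, 1.0]]
side [[490.4, 0.0, 319.4], [0.0, 490.4, 196.6], [0.0, 0.0, 1.0]] [[-0.892, -0.335, 0.303, 0.246], [-0.452, 0.666, -0.594, 0.733], [-0.002, -0.667, -0.745, 0.903], [0.0, 0.0, 0.0, 1.0]]
{'clock': 0.1, 'joint_pos': [-51.103, 20.589, 0.64, -0.017, -70.137, -16.506], 'qvel': [0.005, -0.113, 0.142, 0.011, -0.113, 0.027], 'tau': [-0.001, -58.416, 29.375, 7.015, 0.01, -0.0], 'tool_pos': [0.257, -0.624, 0.226], 'orientation': [179.913, -0.009, -157.615], 'force': [0.245, 0.437, 0.098], 'moment': [0.027, -0.022, 0.02], 'gripper_force': 0.0, 'opening': 0.088}
```

View pics/top0.png

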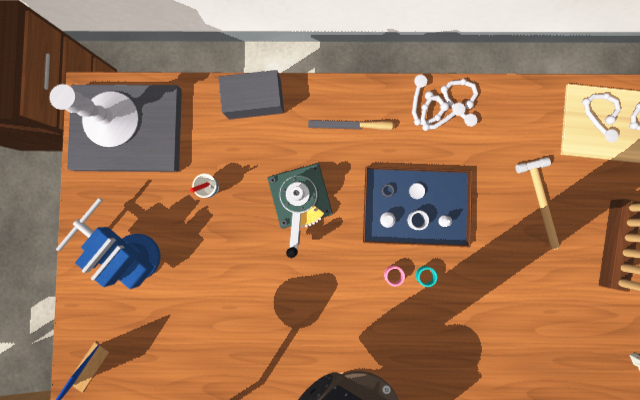

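View pics/side0.png

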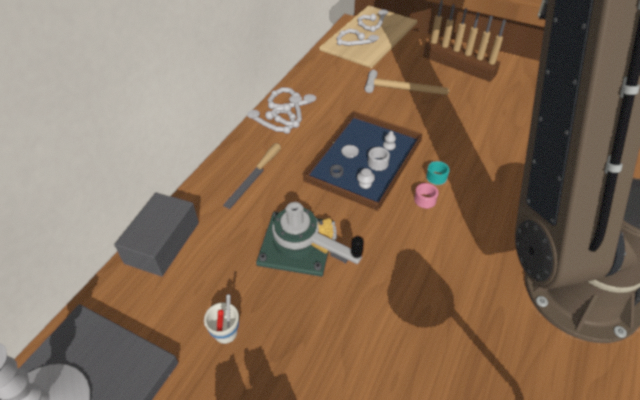

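The top view shows these candidates:
- silver open tube in the tray at (418,220)
- drip pan at (417,191)
- knop at (388,219)
- finial at (445,221)
- small dark ferrule at (388,190)
- pink and turquoise look-alikes at (395,276) and (427,277), outside the tray

Only (418,220) is a wide open silver tube, so that is the collar. The chuck is near (297,192) with its knob at (292,252). The side view agrees: collar (378,158), mandrel (294,212), knob (357,245). I'll measure these and confirm in one crop.

```bash
python3 - <<'E'
from h import *
t=snap("top");s=snap("side")
def blob(im,c,r,f):
    x0,y0=c[0]-r,c[1]-r;w=im[y0:c[1]+r,x0:c[0]+r].astype(int);m=f(w).astype(np.uint8)
    n,l,st,ce=cv2.connectedComponentsWithStats(m);k=1+np.argmax(st[1:,4]);b=(l==k).astype(np.uint8)
    cs=max(cv2.findContours(b,cv2.RETR_EXTERNAL,cv2.CHAIN_APPROX_NONE)[0],key=cv2.contourArea)
    (ex,ey),ax,an=cv2.fitEllipse(cv2.convexHull(cs));return np.array([ex+x0,ey+y0]),np.round(ax,1),st[k,4]
bright=lambda w:(w.min(2)>105)&(w.max(2)-w.min(2)<50)
dark=lambda w:w.max(2)<45
c,ax,a=blob(t["img"],(418,220),15,bright);print("collar top",c,ax,a,onz(t,*c,.036))
cs,ax,a=blob(s["img"],(378,156),15,bright);print("collar side",cs,ax,a,onz(s,*cs,.02))
k,ax,a=blob(t["img"],(292,252),10,dark);print("knob top",k,ax,a,onz(t,*k,.12))
ks,ax,a=blob(s["img"],(357,246),14,dark);print("knob side",ks,ax,a,"tri",tri(t,k,s,ks))
# hole of tube / hue masks
g=lambda w:(w[...,1]>w[...,0]+8)&(w[...,1]>w[...,2])&(w.max(2)<110)
m=g(t["img"].astype(int)).astype(np.uint8);m[:140]=0;m[260:]=0;m[:,:240]=0;m[:,350:]=0
p=cv2.findNonZero(m);r=cv2.minAreaRect(p);print("green rect",r)
crops=[cv2.resize(t["img"][y-h:y+h,x-h:x+h],(390,390),interpolation=cv2.INTER_CUBIC) for x,y,h in((418,210,42),(300,212,50))]
big=np.hstack(crops);cv2.imwrite("pics/c1.png",big[:,:,::-1])
crops=[cv2.resize(s["img"][y-h:y+h,x-h:x+h],(390,390),interpolation=cv2.INTER_CUBIC) for x,y,h in((370,165,42),(310,230,50))]
cv2.imwrite("pics/c2.png",np.hstack(crops)[:,:,::-1])
E
```

```text
collar top [417.75109386 219.96651745] [20.2 22.2] 223 [ 0.52889558 -0.15583586  0.036     ]
collar side [380.57538986 155.27437115] [23.7 33.2] 511 [ 0.52749617 -0.17092314  0.02      ]
knob top [291.62305927 251.75438786] [ 8.7 10.4] 75 [0.44621565 0.17504599 0.12      ]
knob side [356.50350571 246.32500553] [11.7 19.9] 179 tri [0.44504716 0.17759045 0.09693616]
green rect ((299.73638916015625, 195.35101318359375), (52.56525802612305, 52.08350372314453), 74.47589111328125)
```

View pics/c1.png

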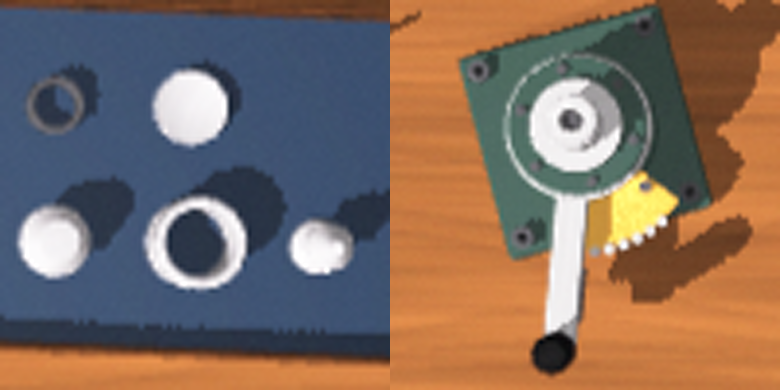

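View pics/c2.png

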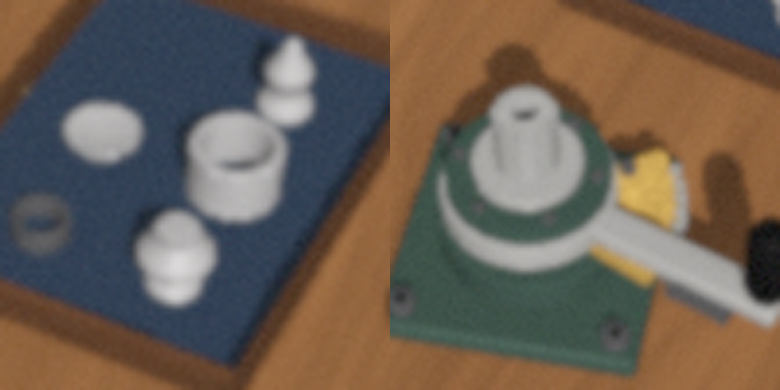

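The crops confirm it: the tube with a dark bore at top-image (418,220) is the collar, and the knop, finial and dish beside it are solid. The mandrel top is at top (296.4,193) and side (294.9,207). The plate's six teeth show to the right of the lever, which is the counter-clockwise side.

```bash
python3 - <<'E'
from h import *
t=snap("top");s=snap("side")
C=[onz(t,417.9,220.0,.021),onz(s,379.0,158.5,.021)];print("collar",np.round(C,4),tri(t,(417.9,220),s,(379,158.5)))
print("mandrel tri",tri(t,(296.4,193),s,(294.9,206.9)),onz(t,296.4,193,.128),onz(s,294.9,206.9,.128))
print("seat",onz(t,297.4,194.05,.088),onz(s,295.1,221.0,.088))
c=onz(t,296.4,193,.128)[:2];k=np.array([.4455,.1765]);print("len",np.linalg.norm(k-c))
f=lambda p:np.arctan2(*(p-c)[::-1]);print("lever ang",f(k))
for u,v in((595,253),(609,248),(622,243),(636,237),(648,229),(659,219)):
  p=onz(t,250+(u-390)*100/390,162+v*100/390,.05)[:2];print(p,(f(p)-f(k))%6.283,np.linalg.norm(p-c))
p=np.mean(C,0);print("move",totool([p[0],p[1],.11]))
E
```

```text
collar [[ 0.5289 -0.1595  0.021 ]
 [ 0.5262 -0.1568  0.021 ]] [ 0.52825565 -0.16075975  0.01675037]
mandrel tri [0.59257438 0.16485195 0.12858818] [0.59201469 0.16462584 0.128     ] [0.59346549 0.16464345 0.128     ]
seat [0.59220649 0.16557552 0.088     ] [0.59192782 0.1698591  0.088     ]
len 0.14699507107213303
lever ang 3.060725202952005
[0.50715713 0.15378353] 0.20776417364140531 0.08554741719256675
[0.51067522 0.14423867] 0.3262658746032985 0.0838555141532982
[0.51418633 0.1353778 ] 0.44015554450267746 0.08314265304920249
[0.51838858 0.12583929] 0.5655425074968621 0.08321778803461423
[0.52394443 0.1176854 ] 0.6843859367162226 0.08268594412992432
[0.53086337 0.11022943] 0.8076868034498892 0.08184407872142166
move [-42.75851271  32.75912923  11.63769312]
```

Request:
send_rows:
  plan:
    - [[-1.5,1.15,0,0,0,-3],[-4.5,3.4,0,0,0,-6],[-8,6.1,0.3,0,0,-9],[-11.3,8.7,0.6,0,0,-12],[-14.6,11.2,1,0,0,-15],[-17.9,13.7,1.5,0,0,-18],[-21.2,16.2,2,0,0,-21],[-24.5,18.8,2.5,0,0,-22.6]]
  fingers: 0.8

```text
clock: 0.97
tool_pos: [0.4109, -0.3584, 0.202]
orientation: [-180.0, 0.0, -134.9]
force: [0.3, 0.0, -0.1]
opening: 0.0698
gripper_force: 0.0
```

```bash
python3 - <<'E'
from h import *
o=ctrl.get_obs();print(o["tool_pos"],o["orientation"],o["opening"],o["force"]);print(totool([.5275,-.158,.09]))
E
```

```text
[ 0.41085947 -0.35841304  0.20204634] [-1.79964173e+02  1.43129036e-02 -1.34850996e+02] 0.06981597080760715 [ 0.26477813  0.03764226 -0.05326125]
[-22.43160254   5.87229656  11.2065681 ]
```

Request:
send_rows:
  plan:
    - [[-3.5,0.9,1.5,0,0,0],[-7,1.8,3,0,0,0],[-10.5,2.7,5,0,0,0],[-14,3.6,7,0,0,0],[-17.3,4.5,9,0,0,0],[-20.2,5.3,10.5,0,0,0],[-22,5.75,11.1,0,0,0],[-22.4,5.85,11.2,0,0,0]]

```text
clock: 1.63
tool_pos: [0.528, -0.1579, 0.0884]
orientation: [179.9, -0.1, -134.8]
force: [0.3, -1.1, -0.4]
opening: 0.0698
gripper_force: 0.0
```

```bash
python3 - <<'E'
from h import *
o=ctrl.get_obs();print(o["clock"],o["tool_pos"],o["orientation"]);print(totool([.5275,-.158,.010]))
s=snap("side");t=snap("top")
a=cv2.resize(s["img"][100:210,310:450],(560,440));cv2.imwrite("pics/a.png",a[:,:,::-1])
E
```

```text
1.6333 [ 0.52797324 -0.15794964  0.08841122] [ 1.79918958e+02 -7.96478520e-02 -1.34849903e+02]
[0.02604548 0.01890799 7.84120012]
```

View pics/a.png

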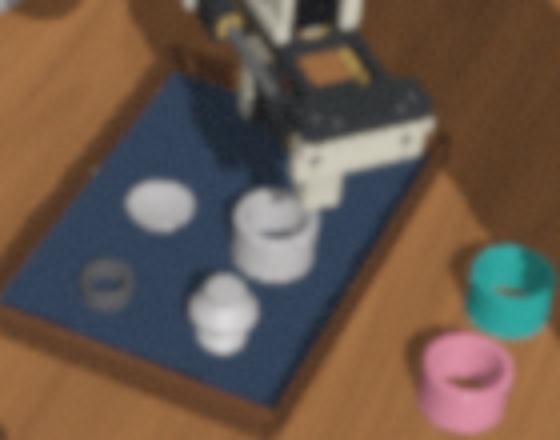

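The gripper hangs over the collar in the crop, with the near finger above the bore rim at (320,190) and both neighbours clear. I'll go down.

Request:
send_rows:
  plan:
    - [[0,0,1.5,0,0,0],[0,0,3.5,0,0,0],[0,0,5,0,0,0],[0,0,6.2,0,0,0],[0,0,7,0,0,0],[0,0,7.5,0,0,0],[0,0,7.8,0,0,0],[0,0,7.8,0,0,0]]

```text
clock: 2.4
tool_pos: [0.5272, -0.1608, 0.012]
orientation: [-180.0, -0.0, -135.0]
force: [-0.0, -0.4, -0.2]
opening: 0.0705
gripper_force: 0.0
```

Request:
send_rows:
  plan:
    - [[0,0,0,0,0,0],[0,0,0,0,0,0],[0,0,0,0,0,0],[0,0,0,0,0,0],[0,0,0,0,0,0],[0,0,0,0,0,0]]
  fingers: 0.3

```text
clock: 2.9
tool_pos: [0.5277, -0.1604, 0.0125]
orientation: [-180.0, 0.0, -135.0]
force: [-0.2, -0.1, 3.5]
opening: 0.0525
gripper_force: 30.0
```

Request:
send_rows:
  plan:
    - [[0,0,-1,0,0,0],[0,0,-3,0,0,0],[0,0,-5.5,0,0,0],[0,0,-8.5,0,0,0],[0,0,-11.5,0,0,0],[-1,0.7,-14,0,0,0],[-3,2,-16,0,0,0],[-5.5,3.7,-17,0,0,0]]

```text
clock: 3.57
tool_pos: [0.5404, -0.0958, 0.1855]
orientation: [-179.9, 0.1, -135.1]
force: [1.4, 0.5, -2.7]
opening: 0.0527
gripper_force: 30.0
```

Request:
send_rows:
  plan:
    - [[-2.8,1.9,0,0,0,0],[-6,4,0,0,0,0],[-9,6,0,0,0,0],[-12,8,0,0,0,0],[-15,10,0,0,0,0],[-18,12,0,0,0,0],[-20.5,13.7,0,0,0,0],[-21.7,14.4,0,0,0,0]]

```text
clock: 4.23
tool_pos: [0.5915, 0.1632, 0.182]
orientation: [180.0, -0.0, -134.9]
force: [-0.2, -0.1, -1.6]
opening: 0.0525
gripper_force: 30.0
```

```bash
python3 - <<'E'
from h import *
o=ctrl.get_obs();print(o["clock"],o["tool_pos"],o["orientation"],o["opening"],o["gripper_force"],o["force"]);print(totool([.5925,.165,.17]))
E
```

```text
4.2333 [0.59154233 0.16319909 0.18195173] [ 1.79972219e+02 -1.20742463e-02 -1.34885236e+02] 0.05246494238794843 29.99929368495941 [-0.23104997 -0.05445814 -1.61672604]
[-0.19543211  0.05865528  1.19516023]
```

Request:
send_rows:
  plan:
    - [[-0.1,0,1,0,0,0],[-0.2,0.05,2,0,0,0],[-0.2,0.05,3,0,0,0],[-0.2,0.05,3.4,0,0,0],[-0.2,0.05,3.5,0,0,0],[-0.2,0.05,3.5,0,0,0]]

```text
clock: 4.73
tool_pos: [0.5924, 0.1605, 0.1465]
orientation: [180.0, -0.1, -135.1]
force: [-0.4, -0.9, -2.5]
opening: 0.0528
gripper_force: 30.0
```

```bash
python3 - <<'E'
from h import *
o=ctrl.get_obs();print(o["tool_pos"],o["force"])
s=snap("side");a=cv2.resize(s["img"][150:270,230:390],(800,600),interpolation=cv2.INTER_CUBIC)
cv2.imwrite("pics/b.png",a[:,:,::-1])
print("expected base ctr at axis",proj(s,[.5925,.165,o["tool_pos"][2]-.006]),proj(s,[.5925,.165,.088]),proj(s,[.5925,.165,o["tool_pos"][2]+.028]))
E
```

```text
[0.5924087  0.16049674 0.14653876] [-0.41748191 -0.88807148 -2.48166217]
expected base ctr at axis [294.98587528 203.21758309] [295.95765131 219.32802232] [294.31582648 192.10928229]
```

View pics/b.png

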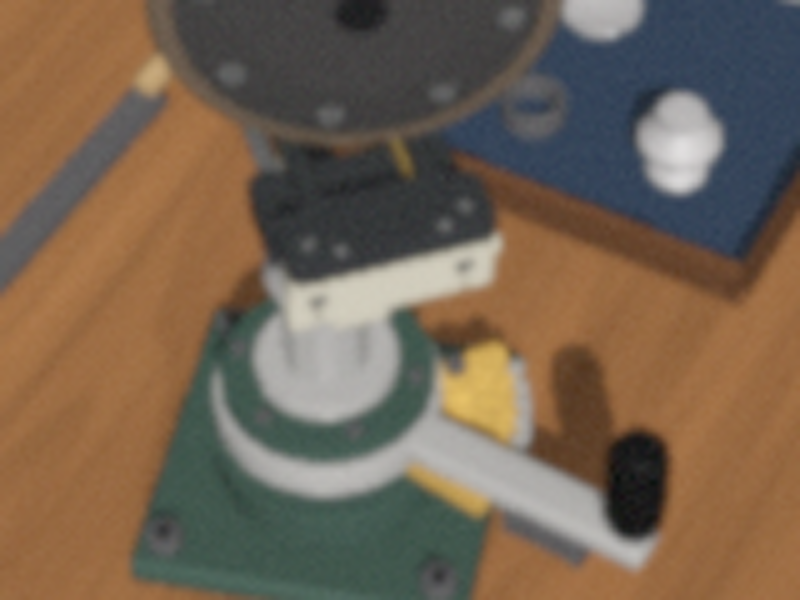

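The finger and gripper body hide the collar here. The mandrel stands at (330,340) in the crop and the collar is above it. The TCP reading jumped a few mm, so I'll check whether it has settled.

Request:
send_rows:
  plan:
    - [[0,0,0,0,0,0],[0,0,0,0,0,0]]

```text
clock: 4.95
tool_pos: [0.593, 0.1615, 0.1476]
orientation: [-180.0, 0.1, -135.0]
force: [-0.3, 0.4, -2.4]
opening: 0.0525
gripper_force: 30.0
```

```bash
python3 - <<'E'
from h import *
for i in range(8):
    ctrl.snapshot("side");o=ctrl.get_obs();print(o["clock"],np.round(o["tool_pos"],4),np.round(o["orientation"],2),np.round(o["joint_pos"],3),np.round(o["force"],1))
E
```

```text
5.0 [0.593  0.1616 0.1476] [-1.7998e+02  5.0000e-02 -1.3502e+02] [ 3.3428e+01  1.8355e+01 -1.3428e+01  6.0000e-03 -5.8160e+01 -7.8453e+01] [-0.1 -0.4 -3. ]
5.05 [0.5929 0.1616 0.1475] [-1.7999e+02  4.0000e-02 -1.3502e+02] [ 3.3435e+01  1.8359e+01 -1.3435e+01  1.0000e-03 -5.8161e+01 -7.8454e+01] [ 0.3 -0.2 -1.8]
5.1 [0.5929 0.1617 0.1474] [-1.7999e+02  4.0000e-02 -1.3501e+02] [ 3.3441e+01  1.8367e+01 -1.3437e+01  1.0000e-03 -5.8157e+01 -7.8455e+01] [-0.3 -0.6 -2.3]
5.15 [0.5928 0.1617 0.1473] [-1.7999e+02  3.0000e-02 -1.3501e+02] [ 3.3445e+01  1.8370e+01 -1.3440e+01  1.0000e-03 -5.8156e+01 -7.8454e+01] [ 0.4 -0.7 -2.2]
5.2 [0.5928 0.1617 0.1472] [-1.8000e+02  2.0000e-02 -1.3501e+02] [ 33.447  18.377 -13.443   0.    -58.157 -78.455] [ 0.   0.4 -2.2]
5.25 [0.5927 0.1617 0.1472] [-1.8000e+02  1.0000e-02 -1.3501e+02] [ 3.3449e+01  1.8382e+01 -1.3447e+01 -2.0000e-03 -5.8156e+01 -7.8455e+01] [ 0.   0.1 -1.8]
5.3 [0.5927 0.1617 0.1471] [-1.8000e+02  1.0000e-02 -1.3501e+02] [ 3.3450e+01  1.8387e+01 -1.3448e+01  1.0000e-03 -5.8154e+01 -7.8456e+01] [ 0.1  0.7 -2.6]
5.35 [0.5927 0.1617 0.1471] [-180.    0. -135.] [ 3.3451e+01  1.8389e+01 -1.3449e+01 -1.0000e-03 -5.8157e+01 -7.8455e+01] [-0.1  0.8 -1.9]
```

Request:
send_rows:
  plan:
    - [[-0.1,0.2,0.3,0,0,0],[-0.1,0.2,0.8,0,0,0],[-0.1,0.2,1.2,0,0,0],[-0.1,0.2,1.6,0,0,0],[-0.1,0.2,1.9,0,0,0],[-0.1,0.2,2,0,0,0],[-0.1,0.2,2,0,0,0],[-0.1,0.2,2,0,0,0]]

```text
clock: 6.02
tool_pos: [0.5921, 0.1638, 0.127]
orientation: [-180.0, -0.0, -135.0]
force: [-0.2, 0.3, -2.4]
opening: 0.0525
gripper_force: 30.0
```

Request:
send_rows:
  plan:
    - [[0,0,0,0,0,0],[0,0,0,0,0,0],[0,0,0,0,0,0]]

```text
clock: 6.27
tool_pos: [0.5921, 0.1638, 0.1273]
orientation: [-180.0, 0.0, -135.0]
force: [0.5, 1.1, -2.9]
opening: 0.0523
gripper_force: 30.0
```

The base is already about 9 mm below the mandrel top with no side force. I'll carry on down, since home should be at TCP z ≈ 0.0965.

Request:
send_rows:
  plan:
    - [[0,0,0.5,0,0,0],[0,0,1,0,0,0],[0,0,1.5,0,0,0],[0,0,2,0,0,0],[0,0,2.4,0,0,0],[0,0,2.7,0,0,0],[0,0,2.8,0,0,0],[0,0,2.8,0,0,0]]

```text
clock: 6.93
tool_pos: [0.5918, 0.1637, 0.0986]
orientation: [180.0, -0.0, -135.0]
force: [-0.2, -0.1, -1.6]
opening: 0.0526
gripper_force: 30.0
```

Request:
send_rows:
  plan:
    - [[0,0,0.1,0,0,0],[0,0,0.2,0,0,0],[0,0,0.3,0,0,0],[0,0,0.3,0,0,0]]

```text
clock: 7.27
tool_pos: [0.5923, 0.1639, 0.0966]
orientation: [-180.0, 0.0, -135.0]
force: [-1.8, -0.3, 1.1]
opening: 0.0523
gripper_force: 30.0
```

Request:
send_rows:
  plan:
    - [[0,0,0,0,0,0],[0,0,0,0,0,0],[0,0,0,0,0,0],[0,0,0,0,0,0],[0,0,0,0,0,0],[0,0,0,0,0,0]]
  fingers: 0.85

```text
clock: 7.77
tool_pos: [0.592, 0.1638, 0.096]
orientation: [-180.0, 0.0, -135.0]
force: [-0.5, -0.3, 1.0]
opening: 0.074
gripper_force: 0.0
```

Request:
send_rows:
  plan:
    - [[0,0,-0.5,0,0,0],[0,0,-1.5,0,0,0],[0,0,-3,0,0,0],[0,0,-5,0,0,0],[0,0,-7.5,0,0,0],[0,0,-10,0,0,0],[0,0,-11.5,0,0,0],[0,0,-12,0,0,0]]

```text
clock: 8.43
tool_pos: [0.5934, 0.1643, 0.2205]
orientation: [-179.9, 0.3, -135.0]
force: [1.0, -0.4, -0.2]
opening: 0.0746
gripper_force: 0.0
```

Request:
send_rows:
  plan:
    - [[1.2,1.4,0,0,0,4],[2.5,3,0,0,0,9],[4,4.8,0.5,0,0,14],[5.5,6.6,1.5,0,0,19],[7,8.3,2.5,0,0,24],[8.2,9.8,3.5,0,0,28],[9.2,11,4,0,0,31],[9.5,11.4,4,0,0,32]]

```text
clock: 9.1
tool_pos: [0.4415, 0.1764, 0.175]
orientation: [-180.0, -0.1, -167.2]
force: [0.0, -0.1, -1.1]
opening: 0.0747
gripper_force: 0.0
```

```bash
python3 - <<'E'
from h import *
s=snap("side");t=snap("top");o=ctrl.get_obs();print(o["tool_pos"],o["orientation"],totool([.444,.177,.085]))
a=cv2.resize(s["img"][170:290,230:390],(480,360),interpolation=cv2.INTER_CUBIC)
b=cv2.resize(t["img"][155:275,250:350],(300,360),interpolation=cv2.INTER_CUBIC)
cv2.imwrite("pics/d.png",np.hstack([a,b])[:,:,::-1])
E
```

```text
[0.44326581 0.17716366 0.17623745] [ 1.79989115e+02  1.69674667e-03 -1.66957389e+02] [-0.06756109 -0.03424572  9.12374072]
```

View pics/d.png

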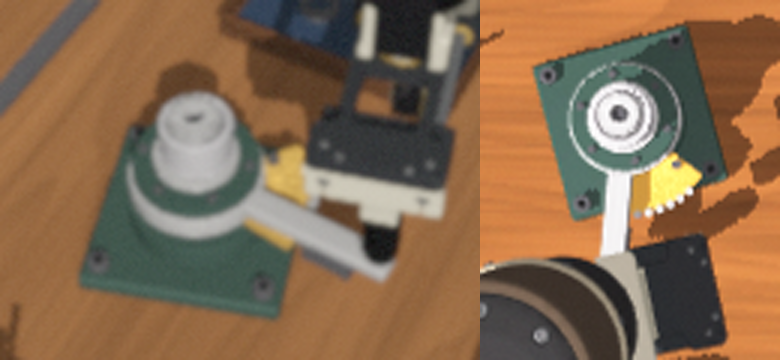

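The collar stands home over the mandrel (side crop (195,150), top (618,115)) and is let go. The fingers are above the knob at (380,240).

Request:
send_rows:
  plan:
    - [[0,0,1,0,0,0],[0,0,2.5,0,0,0],[0,0,4,0,0,0],[0,0,5.5,0,0,0],[0,0,7,0,0,0],[0,0,8,0,0,0],[0,0,8.7,0,0,0],[0,0,9,0,0,0]]

```text
clock: 9.87
tool_pos: [0.4442, 0.1767, 0.0846]
orientation: [-179.9, -0.1, -167.0]
force: [-0.3, -0.4, -0.9]
opening: 0.0745
gripper_force: 0.0
```

Request:
send_rows:
  plan:
    - [[0,0,0,0,0,0],[0,0,0,0,0,0],[0,0,0,0,0,0],[0,0,0,0,0,0],[0,0,0,0,0,0],[0,0,0,0,0,0],[0,0,0,0,0,0],[0,0,0,0,0,0]]
  fingers: 0

```text
clock: 10.53
tool_pos: [0.4443, 0.1773, 0.0862]
orientation: [180.0, 0.0, -167.0]
force: [-0.0, 0.4, 0.0]
opening: 0.0269
gripper_force: 0.0
```

```bash
cat > l.py <<'E'
from h import *
o=ctrl.get_obs();c=np.array([.5925,.165]);p=o["tool_pos"][:2]-c
a=np.arctan2(p[1],p[0])%6.2832;n=np.array([-np.sin(a),np.cos(a)]);f=o["force"][:2]
print(round(o["clock"],2),"ang",round(a,4),"r",round(np.hypot(*p),4),"F tang",round(f@n,1),"rad",round(f@p/np.hypot(*p),1),"z",round(o["force"][2],1),"open",round(o["opening"],4),"grip",round(o["gripper_force"],1),np.round(o["tool_pos"],4))
E
python3 l.py
```

```text
10.53 ang 3.0589 r 0.1487 F tang -0.4 rad 0.1 z 0.0 open 0.0269 grip 0.0 [0.4443 0.1773 0.0862]
```

Request:
send_rows:
  plan:
    - [[0,0,0,0,0,0],[0,0,0,0,0,0],[0,0,0,0,0,0],[0,0,0,0,0,0]]

```text
clock: 10.87
tool_pos: [0.4443, 0.1773, 0.0861]
orientation: [180.0, 0.0, -167.0]
force: [-0.8, 0.1, 1.7]
opening: 0.0249
gripper_force: 30.0
```

```bash
python3 l.py; python3 - <<'E'
from h import *
c=np.array([.5925,.165]);o=ctrl.get_obs();p0=o["tool_pos"][:2]-c
for th in np.arange(0,.70,.02):
    d=R.from_euler('z',th).as_matrix()[:2,:2]@p0-p0
    print(round(th,2),np.round(totool(np.r_[c+p0+d,o["tool_pos"][2]])[:2],2),end='; ')
E
```

```text
10.87 ang 3.0589 r 0.1487 F tang -0.1 rad 0.8 z 1.7 open 0.0249 grip 30.0 [0.4443 0.1773 0.0861]
0.0 [0. 0.]; 0.02 [ 0.09 -0.28]; 0.04 [ 0.17 -0.57]; 0.06 [ 0.25 -0.86]; 0.08 [ 0.32 -1.15]; 0.1 [ 0.38 -1.44]; 0.12 [ 0.44 -1.73]; 0.14 [ 0.49 -2.02]; 0.16 [ 0.54 -2.31]; 0.18 [ 0.58 -2.61]; 0.2 [ 0.62 -2.9 ]; 0.22 [ 0.65 -3.2 ]; 0.24 [ 0.67 -3.5 ]; 0.26 [ 0.69 -3.79]; 0.28 [ 0.7  -4.09]; 0.3 [ 0.71 -4.39]; 0.32 [ 0.71 -4.69]; 0.34 [ 0.7  -4.98]; 0.36 [ 0.69 -5.28]; 0.38 [ 0.67 -5.58]; 0.4 [ 0.65 -5.87]; 0.42 [ 0.62 -6.17]; 0.44 [ 0.58 -6.47]; 0.46 [ 0.54 -6.76]; 0.48 [ 0.49 -7.05]; 0.5 [ 0.44 -7.35]; 0.52 [ 0.38 -7.64]; 0.54 [ 0.31 -7.93]; 0.56 [ 0.24 -8.22]; 0.58 [ 0.17 -8.5 ]; 0.6 [ 0.08 -8.79]; 0.62 [-0.   -9.07]; 0.64 [-0.1  -9.36]; 0.66 [-0.2  -9.64]; 0.68 [-0.3  -9.91];
```

Request:
send_rows:
  plan:
    - [[0.09,-0.28,0,0,0,0],[0.17,-0.57,0,0,0,0],[0.17,-0.57,0,0,0,0],[0.17,-0.57,0,0,0,0]]

```text
clock: 11.2
tool_pos: [0.4441, 0.1728, 0.0862]
orientation: [179.9, 0.1, -167.0]
force: [-3.8, 7.5, 0.2]
opening: 0.0253
gripper_force: 30.0
```

Request:
send_rows:
  plan:
    - [[0.08,-0.29,0,0,0,0],[0.15,-0.58,0,0,0,0],[0.15,-0.58,0,0,0,0],[0.15,-0.58,0,0,0,0]]

```text
clock: 11.53
tool_pos: [0.444, 0.1668, 0.0862]
orientation: [179.9, 0.1, -167.0]
force: [-3.2, 7.3, 1.1]
opening: 0.025
gripper_force: 30.0
```

Request:
send_rows:
  plan:
    - [[0.06,-0.29,0,0,0,0],[0.06,-0.29,0,0,0,0],[0.06,-0.29,0,0,0,0]]

```text
clock: 11.78
tool_pos: [0.444, 0.1639, 0.0862]
orientation: [179.9, 0.1, -167.0]
force: [-3.3, 7.3, 1.4]
opening: 0.0254
gripper_force: 30.0
```

Request:
send_rows:
  plan:
    - [[0.06,-0.29,0,0,0,0],[0.06,-0.29,0,0,0,0],[0.06,-0.29,0,0,0,0]]

```text
clock: 12.03
tool_pos: [0.444, 0.1609, 0.0862]
orientation: [179.9, 0.1, -167.0]
force: [-3.0, 7.3, 1.1]
opening: 0.0252
gripper_force: 30.0
```

Request:
send_rows:
  plan:
    - [[0.05,-0.29,0,0,0,0],[0.05,-0.29,0,0,0,0],[0.05,-0.29,0,0,0,0]]

```text
clock: 12.28
tool_pos: [0.4442, 0.1579, 0.0862]
orientation: [179.9, 0.1, -167.0]
force: [-4.5, 8.6, 1.2]
opening: 0.0253
gripper_force: 30.0
```

```bash
python3 l.py
```

```text
12.28 ang 3.1892 r 0.1485 F tang -8.8 rad 4.0 z 1.2 open 0.0253 grip 30.0 [0.4442 0.1579 0.0862]
```

Request:
send_rows:
  plan:
    - [[0.05,-0.29,0,0,0,0],[0.05,-0.29,0,0,0,0],[0.05,-0.29,0,0,0,0]]

```text
clock: 12.53
tool_pos: [0.4443, 0.1554, 0.0862]
orientation: [179.8, 0.1, -167.0]
force: [-4.7, 10.0, 1.5]
opening: 0.0246
gripper_force: 30.0
```

Request:
send_rows:
  plan:
    - [[0.04,-0.3,0,0,0,0],[0.04,-0.3,0,0,0,0],[0.04,-0.3,0,0,0,0]]

```text
clock: 12.78
tool_pos: [0.4446, 0.1525, 0.0861]
orientation: [179.8, 0.1, -167.0]
force: [-5.0, 10.8, 1.4]
opening: 0.0251
gripper_force: 30.0
```

Request:
send_rows:
  plan:
    - [[0.04,-0.29,0,0,0,0],[0.04,-0.29,0,0,0,0],[0.04,-0.29,0,0,0,0]]

```text
clock: 13.03
tool_pos: [0.4449, 0.1494, 0.0862]
orientation: [179.8, 0.1, -167.0]
force: [-5.6, 9.7, 2.3]
opening: 0.0253
gripper_force: 30.0
```

Request:
send_rows:
  plan:
    - [[0.03,-0.3,0,0,0,0],[0.03,-0.3,0,0,0,0],[0.03,-0.3,0,0,0,0]]

```text
clock: 13.28
tool_pos: [0.4452, 0.1461, 0.0861]
orientation: [179.9, 0.1, -167.0]
force: [-4.7, 7.1, 1.5]
opening: 0.0252
gripper_force: 30.0
```

Request:
send_rows:
  plan:
    - [[0.02,-0.3,0,0,0,0],[0.02,-0.3,0,0,0,0],[0.02,-0.3,0,0,0,0]]

```text
clock: 13.53
tool_pos: [0.4457, 0.1429, 0.0862]
orientation: [179.9, 0.1, -167.0]
force: [-4.2, 7.4, 1.5]
opening: 0.0252
gripper_force: 30.0
```

Request:
send_rows:
  plan:
    - [[0.02,-0.29,0,0,0,0],[0.02,-0.29,0,0,0,0],[0.02,-0.29,0,0,0,0]]

```text
clock: 13.78
tool_pos: [0.4462, 0.1398, 0.0861]
orientation: [179.9, 0.1, -167.0]
force: [-2.9, 6.8, 0.6]
opening: 0.0247
gripper_force: 30.0
```

Request:
send_rows:
  plan:
    - [[0.01,-0.3,0,0,0,0],[0.01,-0.3,0,0,0,0],[0.01,-0.3,0,0,0,0]]

```text
clock: 14.03
tool_pos: [0.4467, 0.1375, 0.0861]
orientation: [179.8, 0.1, -167.0]
force: [-4.8, 9.6, 1.8]
opening: 0.025
gripper_force: 30.0
```

Request:
send_rows:
  plan:
    - [[0.01,-0.3,0,0,0,0],[0.01,-0.3,0,0,0,0],[0.01,-0.3,0,0,0,0]]

```text
clock: 14.28
tool_pos: [0.4473, 0.1347, 0.0861]
orientation: [179.8, 0.1, -167.0]
force: [-6.5, 10.9, 1.4]
opening: 0.0251
gripper_force: 30.0
```

```bash
python3 l.py
```

```text
14.28 ang 3.3473 r 0.1484 F tang -12.0 rad 4.1 z 1.4 open 0.0251 grip 30.0 [0.4473 0.1347 0.0861]
```

The first click shows up: force peaked near y=0.1525, fell, then jumped at y≈0.139, which is notch 1 at about 3.322 rad. The next peak came 0.12 rad later. Notch 4 should then be near 3.682 and the fifth tooth top near 3.742; the image gave 3.68 as well.

Request:
send_rows:
  plan:
    - [[0,-0.3,0,0,0,0],[0,-0.3,0,0,0,0],[0,-0.3,0,0,0,0]]

```text
clock: 14.53
tool_pos: [0.4479, 0.1316, 0.0861]
orientation: [179.9, 0.1, -167.0]
force: [-5.7, 9.1, 1.6]
opening: 0.0253
gripper_force: 30.0
```

Request:
send_rows:
  plan:
    - [[-0.01,-0.29,0,0,0,0],[-0.01,-0.29,0,0,0,0],[-0.01,-0.29,0,0,0,0]]

```text
clock: 14.78
tool_pos: [0.4487, 0.1285, 0.0861]
orientation: [179.9, 0.1, -167.0]
force: [-4.1, 7.3, 2.4]
opening: 0.025
gripper_force: 30.0
```

Request:
send_rows:
  plan:
    - [[-0.01,-0.3,0,0,0,0],[-0.01,-0.3,0,0,0,0],[-0.01,-0.3,0,0,0,0]]

```text
clock: 15.03
tool_pos: [0.4495, 0.1255, 0.0861]
orientation: [179.9, 0.1, -167.0]
force: [-4.5, 6.6, 2.7]
opening: 0.0249
gripper_force: 30.0
```

Request:
send_rows:
  plan:
    - [[-0.02,-0.3,0,0,0,0],[-0.02,-0.3,0,0,0,0],[-0.02,-0.3,0,0,0,0]]

```text
clock: 15.28
tool_pos: [0.4504, 0.1224, 0.0861]
orientation: [179.9, 0.1, -167.0]
force: [-3.1, 5.5, 2.2]
opening: 0.0253
gripper_force: 30.0
```

Request:
send_rows:
  plan:
    - [[-0.02,-0.29,0,0,0,0],[-0.02,-0.29,0,0,0,0],[-0.02,-0.29,0,0,0,0]]

```text
clock: 15.53
tool_pos: [0.4511, 0.1201, 0.0861]
orientation: [179.9, 0.1, -167.0]
force: [-5.1, 8.9, 3.5]
opening: 0.025
gripper_force: 30.0
```

Request:
send_rows:
  plan:
    - [[-0.03,-0.3,0,0,0,0],[-0.03,-0.3,0,0,0,0],[-0.03,-0.3,0,0,0,0]]

```text
clock: 15.78
tool_pos: [0.452, 0.1175, 0.0861]
orientation: [179.8, 0.1, -167.0]
force: [-6.3, 10.4, 2.0]
opening: 0.0249
gripper_force: 30.0
```

Request:
send_rows:
  plan:
    - [[-0.04,-0.3,0,0,0,0],[-0.04,-0.3,0,0,0,0],[-0.04,-0.3,0,0,0,0]]

```text
clock: 16.03
tool_pos: [0.4531, 0.1144, 0.0861]
orientation: [179.9, 0.1, -167.0]
force: [-5.5, 10.2, 3.1]
opening: 0.0251
gripper_force: 30.0
```

Request:
send_rows:
  plan:
    - [[-0.04,-0.29,0,0,0,0],[-0.04,-0.29,0,0,0,0],[-0.04,-0.29,0,0,0,0]]

```text
clock: 16.28
tool_pos: [0.4542, 0.1115, 0.0861]
orientation: [179.9, 0.1, -167.0]
force: [-5.2, 8.5, 3.6]
opening: 0.0249
gripper_force: 30.0
```

```bash
python3 l.py
```

```text
16.28 ang 3.5104 r 0.1483 F tang -9.8 rad 1.8 z 3.6 open 0.0249 grip 30.0 [0.4542 0.1115 0.0861]
```

The second click came at about 3.441, as predicted. I'll carry on over the third and up to the top of the fourth tooth.

Request:
send_rows:
  plan:
    - [[-0.05,-0.29,0,0,0,0],[-0.05,-0.29,0,0,0,0],[-0.05,-0.29,0,0,0,0]]

```text
clock: 16.53
tool_pos: [0.4553, 0.1087, 0.0861]
orientation: [179.9, 0.1, -167.0]
force: [-4.6, 8.3, 3.2]
opening: 0.025
gripper_force: 30.0
```

Request:
send_rows:
  plan:
    - [[-0.05,-0.3,0,0,0,0],[-0.05,-0.3,0,0,0,0],[-0.05,-0.3,0,0,0,0]]

```text
clock: 16.78
tool_pos: [0.4565, 0.1057, 0.0861]
orientation: [179.9, 0.1, -167.0]
force: [-4.4, 6.3, 3.1]
opening: 0.0247
gripper_force: 30.0
```

Request:
send_rows:
  plan:
    - [[-0.06,-0.29,0,0,0,0],[-0.06,-0.29,0,0,0,0],[-0.06,-0.29,0,0,0,0]]

```text
clock: 17.03
tool_pos: [0.4576, 0.1034, 0.0861]
orientation: [179.9, 0.1, -167.0]
force: [-6.2, 9.1, 3.6]
opening: 0.025
gripper_force: 30.0
```

Request:
send_rows:
  plan:
    - [[-0.07,-0.29,0,0,0,0],[-0.07,-0.29,0,0,0,0],[-0.07,-0.29,0,0,0,0]]

```text
clock: 17.28
tool_pos: [0.4588, 0.1009, 0.0861]
orientation: [179.8, 0.0, -167.0]
force: [-7.3, 11.3, 4.4]
opening: 0.0252
gripper_force: 30.0
```

Request:
send_rows:
  plan:
    - [[-0.07,-0.29,0,0,0,0],[-0.07,-0.29,0,0,0,0],[-0.07,-0.29,0,0,0,0]]

```text
clock: 17.53
tool_pos: [0.4602, 0.0981, 0.0861]
orientation: [179.9, 0.0, -167.0]
force: [-7.1, 9.8, 4.5]
opening: 0.0247
gripper_force: 30.0
```

Request:
send_rows:
  plan:
    - [[-0.07,-0.28,0,0,0,0],[-0.07,-0.28,0,0,0,0],[-0.07,-0.28,0,0,0,0]]

```text
clock: 17.78
tool_pos: [0.4615, 0.0955, 0.0861]
orientation: [179.9, 0.0, -167.0]
force: [-5.4, 9.5, 4.0]
opening: 0.0249
gripper_force: 30.0
```

```bash
python3 l.py
```

```text
17.78 ang 3.6297 r 0.1483 F tang -10.9 rad 0.3 z 4.0 open 0.0249 grip 30.0 [0.4615 0.0955 0.0861]
```

The third click came at about 3.561. The lever is now at the fourth tooth top, so I'll take small steps.

Request:
send_rows:
  plan:
    - [[-0.08,-0.28,0,0,0,0],[-0.08,-0.28,0,0,0,0],[-0.08,-0.28,0,0,0,0]]

```text
clock: 18.03
tool_pos: [0.463, 0.0928, 0.0861]
orientation: [179.9, 0.0, -167.0]
force: [-4.5, 9.2, 4.1]
opening: 0.0251
gripper_force: 30.0
```

Request:
send_rows:
  plan:
    - [[-0.05,-0.17,0,0,0,0],[-0.05,-0.17,0,0,0,0],[-0.05,-0.17,0,0,0,0]]

```text
clock: 18.28
tool_pos: [0.4639, 0.0912, 0.0861]
orientation: [179.9, 0.0, -167.0]
force: [-4.9, 8.3, 4.5]
opening: 0.0254
gripper_force: 30.0
```

Request:
send_rows:
  plan:
    - [[-0.05,-0.14,0,0,0,0],[-0.05,-0.14,0,0,0,0],[-0.05,-0.14,0,0,0,0],[-0.05,-0.14,0,0,0,0]]

```text
clock: 18.62
tool_pos: [0.4646, 0.0899, 0.0861]
orientation: [179.9, 0.0, -167.0]
force: [-4.8, 7.2, 4.2]
opening: 0.0253
gripper_force: 30.0
```

```bash
python3 l.py
```

```text
18.62 ang 3.6729 r 0.1483 F tang -8.7 rad 0.4 z 4.2 open 0.0253 grip 30.0 [0.4646 0.0899 0.0861]
```

Request:
send_rows:
  plan:
    - [[-0.05,-0.14,0,0,0,0],[-0.05,-0.14,0,0,0,0],[-0.05,-0.14,0,0,0,0],[-0.05,-0.14,0,0,0,0]]

```text
clock: 18.95
tool_pos: [0.4655, 0.0885, 0.0861]
orientation: [179.9, 0.0, -167.0]
force: [-4.9, 6.9, 4.0]
opening: 0.0247
gripper_force: 30.0
```

```bash
python3 l.py
```

```text
18.95 ang 3.6836 r 0.1483 F tang -8.5 rad 0.7 z 4.0 open 0.0247 grip 30.0 [0.4655 0.0885 0.0861]
```

Request:
send_rows:
  plan:
    - [[-0.05,-0.12,0,0,0,0],[-0.05,-0.12,0,0,0,0],[-0.05,-0.12,0,0,0,0],[-0.05,-0.12,0,0,0,0]]

```text
clock: 19.28
tool_pos: [0.466, 0.0877, 0.0861]
orientation: [179.9, 0.0, -167.0]
force: [-6.4, 9.6, 3.8]
opening: 0.0252
gripper_force: 30.0
```

```bash
python3 l.py;python3 - <<'E'
from h import *
s=snap("side");t=snap("top")
a=cv2.resize(s["img"][170:290,230:390],(480,360),interpolation=cv2.INTER_CUBIC)
b=cv2.resize(t["img"][155:275,250:350],(300,360),interpolation=cv2.INTER_CUBIC)
cv2.imwrite("pics/e.png",np.hstack([a,b])[:,:,::-1])
E
```

```text
19.28 ang 3.6901 r 0.1483 F tang -11.5 rad 0.4 z 3.8 open 0.0252 grip 30.0 [0.466  0.0877 0.0861]
```

View pics/e.png

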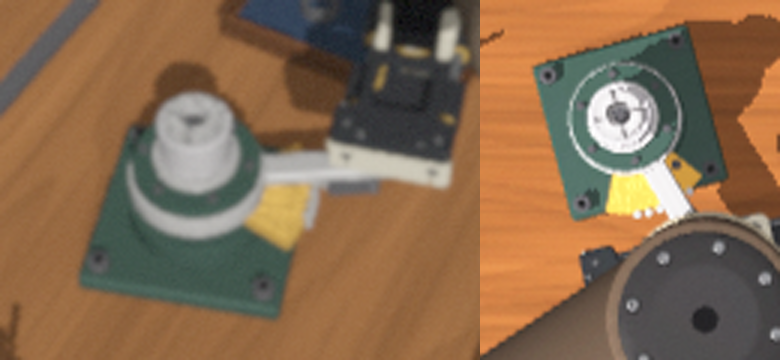

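The force jumped from 8.5 to 11.5 N at about 3.687 rad, so the lever is in the fourth notch. The picture shows the jaws opened inside the upright, centred collar, with the lever past four teeth and still held. I'll hand in the job.

```bash
python3 -c "
from plant import ctrl
print(ctrl.close_job())"
```

```text
the job is handed in; nothing more can be done
None
```

The collar is home on the chuck and gripped by the jaws, the lever is held in the notch after the fourth click with no fifth, and the job is handed in; no verdict came back.

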